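Level the bangle display bar on spacer discs and clip it in

ROBOT

A 6-joint arm with a two-finger parallel gripper is mounted at the origin on the work surface. World frame = base frame: x ahead of the robot, y to its left, z up, the work surface at z = 0. Lengths are in m, angles in rad, forces in N, time in s.
With the tool pointing down it reaches from about 0.25 to 0.775 m from the base axis. Payload 8.9 kg.
Tool frame: the origin (TCP) lies between the finger pads; the fingertips stand 17 mm ahead of it and the grasp point (between the pads) lies 2 mm behind it (manip.nose_length is the distance from the TCP to the fingertips, in m); z points along the fingers, y is the line along which they close (so a half turn about z gives the same grasp; the last joint's range is limited). The gripper opens to 85 mm and grips with 20 to 120 N. Pads are 22 mm wide; open, the fingers measure 114 mm over their backs; the gripper's body (76 mm by 85 mm) begins 54 mm behind the grasp point. The pads swing forward as they close: fully open they stand 13 mm farther back than shut.
Start: joints at [-1.341, 0.291, -0.153, 1.127, 0, 1.431], TCP at [0.189, -0.49, 0.248] pointing down, gripper open.
Joint ranges: [-2.52, 2.52], [-0.91, 1.74], [-1.3, 1.37], [-1.96, 2.02], [-1.52, 1.47], [-3.14, 3.14]. Speed limits (rad/s): [2.22, 2.22, 2.79, 3.14, 3.14, 3.14].

INTERFACE

Orientations are given as a rotation vector (axis times angle).
In Python, from bench import manip, probe_bus, job, snapshot gives the robot as it stands (manip), with the cameras as plain functions, the readings (probe_bus) and the job (job).
- The arm moves only by the shell command python3 jog.py 'ROWS' [OPENING] [FORCE]. ROWS is 1 to 10 rows, parted by a bar, with the numbers parted by spaces; each row has 6 numbers: dx, dy, dz in m, then a rotation vector rx, ry, rz in rad; each row is the pose to reach, as a shift and turn from the pose commanded when the command began, along the tool's axes at that moment; what a row does not reach only later rows make up. A row lasts 1/8 s, in which the tool goes at most 0.0625 m and 0.188 rad, less where a joint would pass 70% of its speed; a pose out of reach is approached as far as the arm can. OPENING is the finger opening in m, set as the command begins (- or left out keeps the last). The fingers move at their own pace and stop on an object; FORCE is the grip in N (left out, the last holds). Time passes only in rows, so rows that do not move let the fingers close. It prints the time, the measured TCP pose, the force, the opening and the grip force at its end. Input that does not fit is refused with a message, and nothing moves.
- probe_bus.state(): the state, without advancing time (a new reading comes with each control period).
- snapshot(name): name is "scene" or "top"; returns a dict with "color" (384x512x3 uint8, red, green, blue), "mtx" (3x3 intrinsics, pixels), "dist" ([k1, k2, p1, p2, k3] as OpenCV has them; the pictures are not rectified), "origin" and "attitude" of the camera in the world. Camera axes: x right, y down, z forward; pixel columns grow to the right and rows downward; lengths in m; the calibration is good to about 2 mm. A picture is of the moment at which its call begins. There is no depth.
- job.hand_in(): hands the job in; it is judged then, once.
The state is a dict: "time_s": time; "joint_pos": joint angles; "qvel": joint speeds; "tau": joint torques, N m; "ee_pos": TCP position; "ee_rot": TCP orientation; "force": force on the tool from outside, world axes, zero at the start; "torque": the same for the moment, N m; "grip_width": finger opening in m; "grip_force": force on a finger pad.
Only numpy, scipy, OpenCV 4.12 (cv2) and the standard library are available. Lean on these libraries where they do the work, as an engineer would, in place of code of your own. Each camera call takes 0.05 s, during which the arm holds its last target. There are 200 camera calls.

TASK

Set up the bangle display bar: add discs to the one already on the brass ring so that the pile is just high enough for the bar to lie level between the pile and the clip. The bar is stowed under the clear riser: draw it right out by its brass neck, put it down flat on the counter and let go, then take it again by the wooden part and press the neck down past the red sprung jaw until it is fully home in the clip, the wooden end resting on the discs. Leave the shell bangle and the tweezers where they are.

Things in the scene. Friction and masses are not known exactly. Their poses are not given: they have to be found in the camera images.
- bar: Bangle bar, 180 g, 180 mm long in its x: wooden beam 110x24x24 mm (x -90 to +20, z 0 to 24), then a round brass neck, 16 mm diameter (x +20 to +90, axis at z 14). Origin: underside plane, y 0, midway along the 180 mm; z up. Starts lying under the riser, only the last 50 mm of the neck sticking out of its front.
- neck (a point): The point on the neck's axis (bar x +62, y 0, z 14) that belongs in the clip.
- foot (a point): The point on the beam's underside (bar x -60, y 0, z 0) that belongs over the spot, on the discs.
- riser: Fixed clear acrylic riser, 160 (x) x 130 (y) mm: underside of top 42 mm, top 50 mm above the counter; 8 mm walls at its y sides, open front and back. Silver bangles on the rear half reach 84 mm. Origin on the counter under its centre; front at x -80, looking to its -x. The bar starts beneath, bar +x along riser -x, bar origin near riser x -40.
- stand: Fixed stand. Origin = spot. x runs to the clip post 122 mm away; z up. A 6 mm high, 50 mm wide strip fills x 40 to 145. The post, 16 mm thick in x, is a fork open upward: slot bottom 54 mm above the counter, slot 20 mm wide in y, fixed flared brass prong at +y, red sprung jaw at -y, tops 90 mm. Bar level with its neck home: its underside is 48 mm above the counter.
- seat (a point): Where the neck's axis lies when fully home in the clip: stand x 122, y 0, z 62 mm.
- spot (a point): Centre of a thin inlaid brass ring, 68 mm across, in the bare counter: the place of the disc pile (one disc already lies there).
- jaw (a joint): Angle of the red sprung jaw: 0 closed (nose over the slot), about 0.05 to 0.12 while the neck pushes past it; it springs back. Pressing the neck down past it takes roughly 5 to 12 N at the neck; the bar's own weight is not enough.
- disc_red: Loose red acrylic spacer disc, 60 mm in diameter, 8 mm thick, lying flat. Origin: centre of its underside. Which of the five discs starts on the ring varies.
- disc_yellow: Loose yellow acrylic spacer disc, 60 mm in diameter, 12 mm thick, lying flat. Origin: centre of its underside. Which of the five discs starts on the ring varies.
- disc_green: Loose green acrylic spacer disc, 60 mm in diameter, 16 mm thick, lying flat. Origin: centre of its underside. Which of the five discs starts on the ring varies.
- disc_blue: Loose blue acrylic spacer disc, 60 mm in diameter, 20 mm thick, lying flat. Origin: centre of its underside. Which of the five discs starts on the ring varies.
- disc_white: Loose white acrylic spacer disc, 60 mm in diameter, 24 mm thick, lying flat. Origin: centre of its underside. Which of the five discs starts on the ring varies.
- shell_bangle: White shell bangle lying flat, 70 mm across, 12 mm high; bystander. Origin: centre of its underside.
- tweezers: Steel tweezers lying on the counter, 130 mm long along own x, 8 mm high; bystander. Origin: middle, underside.

How it is judged:
By the outcome, as a careful person would: the job done as asked, in the order asked, and still so for the second after the job is handed in, with the robot touching nothing.
It also fails if it takes over 72 s, if anything falls off the work surface, if the arm or the gripper's body presses on something with over 40 N, if the wrist force passes 120 N, or if a joint passes its speed limit or range.

## Working session

There is one attempt and no reset: what is moved stays moved. The work goes in short steps, Python scripts to look and compute and a shell command to move; the robot and the scene stay as the last step left them, time stands still between calls to the robot, and variables do not carry over. Pictures are saved under pics/ and viewed, at most 10 in all, crops included, and the job is handed in when it is done.

```bash
ls; mkdir -p pics
cat > h.py <<'E'
import numpy as np,cv2
from bench import manip, probe_bus, job, snapshot
from scipy.spatial.transform import Rotation as R
def snap(n,f):
    s=snapshot(n); cv2.imwrite('pics/'+f,cv2.cvtColor(s['color'],cv2.COLOR_RGB2BGR)); np.save('pics/'+n+'.npy',s,allow_pickle=True); return s
def load(n): return np.load('pics/'+n+'.npy',allow_pickle=True).item()
def att(s):
    a=np.array(s['attitude']); return a if a.shape==(3,3) else R.from_rotvec(a).as_matrix()
def ray(s,uv,z):
    p=cv2.undistortPoints(np.array(uv,float).reshape(-1,1,2),np.array(s['mtx']),np.array(s['dist'],float))[:,0]
    d=np.c_[p,np.ones(len(p))]@att(s).T; o=np.array(s['origin'])
    return o+d*((z-o[2])/d[:,2])[:,None]
def proj(s,P):
    A=att(s); r=cv2.Rodrigues(A.T)[0]; t=-A.T@np.array(s['origin'])
    return cv2.projectPoints(np.array(P,float).reshape(-1,1,3),r,t,np.array(s['mtx']),np.array(s['dist'],float))[0][:,0]
E
python3 - <<'E'
from h import *
for n in('top','scene'):
    s=snap(n,n+'0.png'); print(n,s['origin'],s['attitude'],s['mtx'])
    cv2.imwrite('pics/'+n+'0b.png',cv2.resize(cv2.imread('pics/'+n+'0.png'),(800,600),interpolation=cv2.INTER_CUBIC))
print(probe_bus.state())
E
```

```text
bench.py
jog.py
pics
top [0.45942359 0.03124078 0.90390169] [-2.20061714  2.18160038 -0.07867868] [[353.61812881   0.         253.6665714 ]
 [  0.         353.61812881 190.40774205]
 [  0.           0.           1.        ]]
scene [ 0.9428311  -0.46788776  0.64225889] [-2.16460435 -0.78909465  0.38197359] [[407.36066014   0.         257.03321389]
 [  0.         407.36066014 191.28672376]
 [  0.           0.           1.        ]]
{'time_s': 0.1, 'joint_pos': array([-1.34132175e+00,  2.91205957e-01, -1.54028319e-01,  1.12667780e+00,
        7.42904810e-06,  1.43151540e+00]), 'qvel': array([ 0.00024853, -0.00122977,  0.00216361,  0.00094221,  0.00014938,
       -0.00172856]), 'tau': array([ 1.75819707e-03, -5.37977958e+01,  3.31918108e+01,  9.27536777e-03,
       -3.23903587e-04, -8.23591478e-06]), 'ee_pos': array([ 0.18917316, -0.48935644,  0.24780746]), 'ee_rot': array([-3.08724824e+00, -5.75759060e-01,  6.73293079e-05]), 'force': array([ 0.10933091, -0.47172568, -0.39692027]), 'torque': array([-0.01123619, -0.00699735, -0.02370062]), 'grip_force': 0.0, 'grip_width': 0.08566125969582351}
```

View pics/top0b.png

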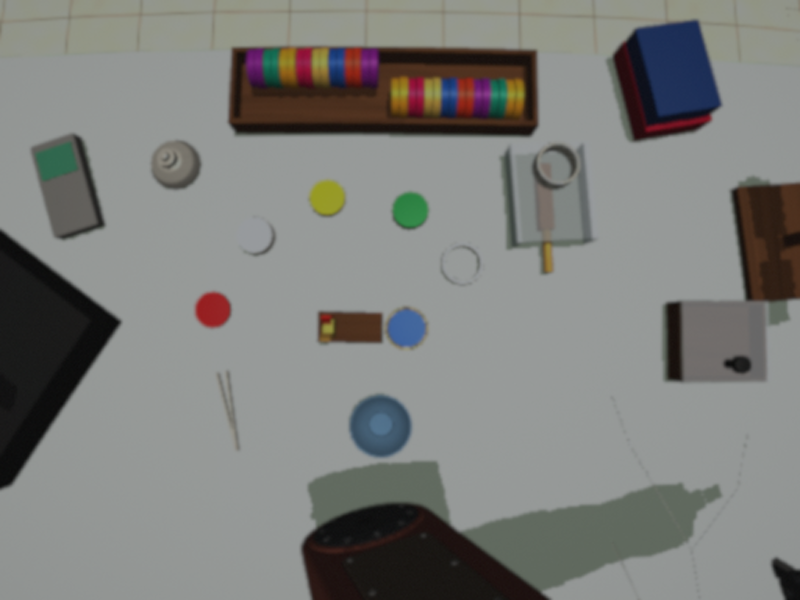

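View pics/scene0b.png

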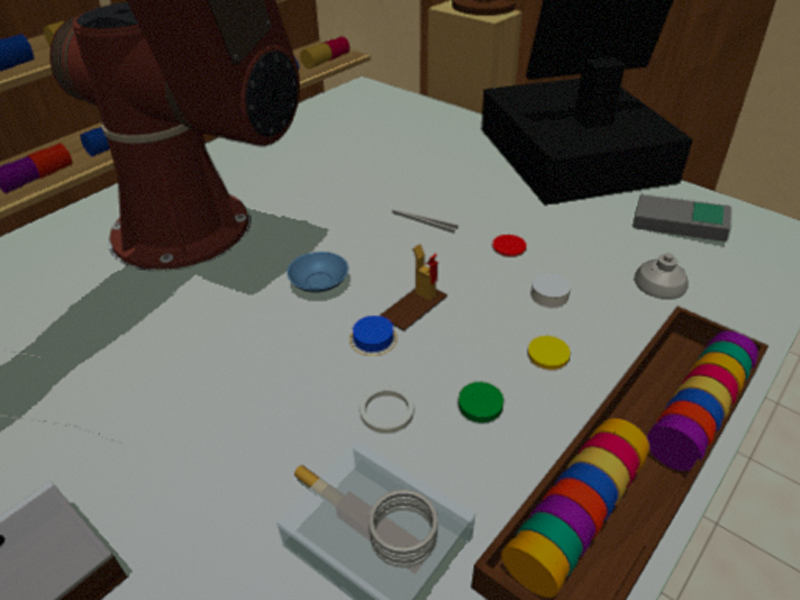

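The bar sticks out of the riser at (547,258) in the top view, neck pointing down the image. The blue disc (20 mm) is on the ring at (407,328) and the clip is at (326,327). The pile needs 48 mm, so yellow (12) at (327,198) and green (16) at (410,210) must be added.

Run:
```python
from h import *
H={'red':.008,'yellow':.012,'green':.016,'blue':.020}
rng={'red':[(0,120,80),(8,255,255)],'yellow':[(24,120,80),(34,255,255)],'green':[(50,120,50),(75,255,255)],'blue':[(108,110,80),(120,255,255)]}
for n in('top','scene'):
    s=load(n); hsv=cv2.cvtColor(s['color'],cv2.COLOR_RGB2HSV)
    for c,(a,b) in rng.items():
        m=cv2.inRange(hsv,a,b); cs=cv2.findContours(m,cv2.RETR_EXTERNAL,cv2.CHAIN_APPROX_NONE)[0]
        for k in cs:
            A=cv2.contourArea(k)
            if A<150: continue
            P=ray(s,k[:,0],H[c])
            if not(0.2<P[:,0].mean()<.75 and -.35<P[:,1].mean()<.35): continue
            (x,y),r=cv2.minEnclosingCircle((P[:,:2]*1000).astype(np.float32))
            print(n,c,A,'centre',np.round([x,y],1),'r',round(r,1),'bbox',cv2.boundingRect(k))
s=load('top');I=cv2.cvtColor(s['color'],cv2.COLOR_RGB2BGR)
a=cv2.resize(I[170:250,185:285],(800,640),interpolation=cv2.INTER_NEAREST)[:600]
cv2.imwrite('pics/c1.png',np.hstack([cv2.resize(I[190:230,198:278],(800,400)) ]))
b=cv2.resize(I[85:180,315:390],(474,600)); cv2.imwrite('pics/c2.png',b)
```

```text
top red 338.5 centre [496.9 326.8] r 28.0 bbox (126, 187, 21, 22)
top yellow 342.0 centre [682.  141.6] r 28.6 bbox (199, 116, 21, 22)
top green 335.5 centre [661.4   5.1] r 28.1 bbox (252, 124, 21, 22)
top blue 368.5 centre [469.9  10.6] r 28.6 bbox (249, 198, 23, 23)
scene red 201.5 centre [500.1 322.7] r 31.6 bbox (315, 150, 22, 14)
scene yellow 384.0 centre [685.  138.5] r 30.4 bbox (338, 215, 27, 20)
scene green 515.0 centre [ 6.673e+02 -4.000e-01] r 33.3 bbox (294, 245, 28, 25)
scene blue 406.0 centre [477.2   3. ] r 36.9 bbox (226, 202, 26, 23)
```

View pics/c1.png

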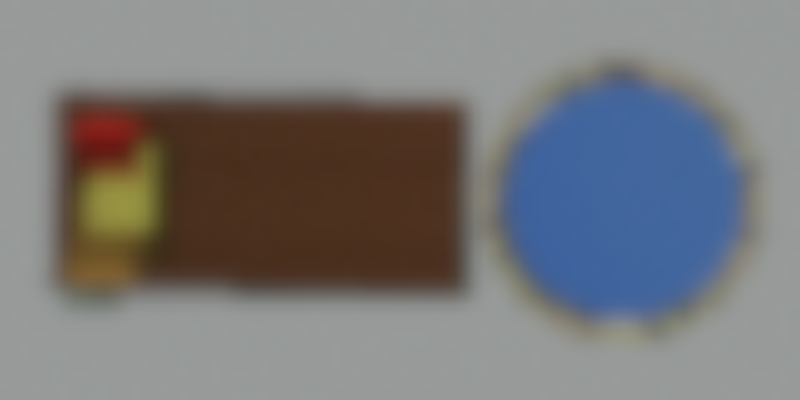

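View pics/c2.png

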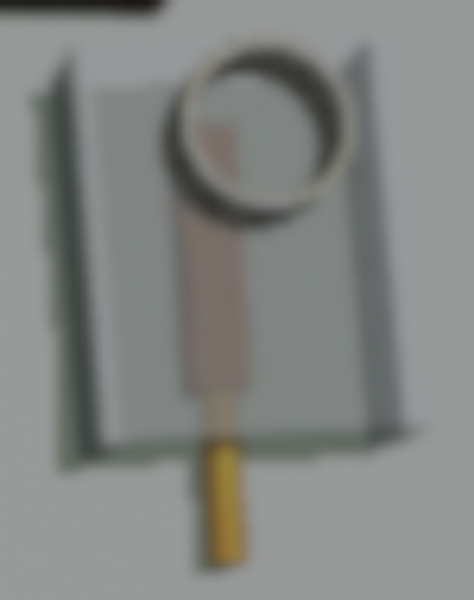

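Crop 1 (10x, origin 198,190) shows the strip at x 58–465, y 100–292, and the ring's centre at (624,200). Crop 2 (6.32x, origin 315,85) shows the neck from the riser front (224,440) to its tip (228,563), with the beam behind it from (217,122) to (217,395).

Run:
```python
from h import *
s=load('top'); f=lambda l,o,k:np.array(l,float)/k+np.array(o)-0.5*(0)
r=np.round
print('ring',r(ray(s,f([(624,200),(488,200),(760,200),(624,60),(624,340)],(197.5,189.5),10),0)*1e3,1))
st=f([(58,100),(58,292),(465,100),(465,292)],(197.5,189.5),10)
print('strip',r(ray(s,st,.006)*1e3,1))
print('tops jaw/prong',r(ray(s,f([(105,135),(105,265)],(197.5,189.5),10),.09)*1e3,1))
print('slot bottom',r(ray(s,f([(120,200)],(197.5,189.5),10),.054)*1e3,1))
print('neck tip',r(ray(s,f([(228,563),(224,440)],(314.5,84.5),6.32),.014)*1e3,1))
print('beam',r(ray(s,f([(217,122),(217,395)],(314.5,84.5),6.32),.024)*1e3,1))
print('riser front ctr z50',r(ray(s,f([(88,455),(410,432)],(314.5,84.5),6.32),.05)*1e3,1))
for n in('top','scene'):
    s=load(n); hsv=cv2.cvtColor(s['color'],cv2.COLOR_RGB2HSV)
    m=cv2.inRange(hsv,(14,110,70),(30,255,255)); m2=np.zeros_like(m)
    x0,y0,x1,y1=(335,140,365,180) if n=='top' else (180,290,225,325); m2[y0:y1,x0:x1]=m[y0:y1,x0:x1]
    k=max(cv2.findContours(m2,cv2.RETR_EXTERNAL,cv2.CHAIN_APPROX_NONE)[0],key=cv2.contourArea)
    rc=cv2.minAreaRect(k); print(n,'neck',rc,cv2.contourArea(k)); b=cv2.boxPoints(rc); print(r(ray(s,b,.014)*1e3,1).tolist())
    if n=='scene':
        m=cv2.inRange(hsv,(14,100,60),(34,255,255)); m2=np.zeros_like(m);m2[150:200,255:290]=m[150:200,255:290]
        ys,xs=np.nonzero(m2); print('post brass px',xs.min(),xs.max(),ys.min(),ys.max())
print('pred seat scene/top',proj(load('scene'),[(.470,.132,.062)]),proj(load('top'),[(.470,.132,.062)]))
```

```text
ring [[470.    9.5   0. ]
 [469.7  44.2   0. ]
 [470.3 -25.3   0. ]
 [505.8   9.7   0. ]
 [434.4   9.2   0. ]]
strip [[494.  153.7   6. ]
 [445.4 152.9   6. ]
 [495.   50.2   6. ]
 [446.3  49.7   6. ]]
tops jaw/prong [[482.8 131.3  90. ]
 [453.  130.8  90. ]]
slot bottom [[468.3 131.8  54. ]]
neck tip [[ 563.  -221.    14. ]
 [ 613.2 -220.    14. ]]
beam [[ 742.2 -216.6   24. ]
 [ 629.7 -214.6   24. ]]
riser front ctr z50 [[ 600.4 -156.3   50. ]
 [ 611.3 -283.8   50. ]]
top neck ((350.0, 164.0), (18.0, 4.0), 90.0) 65.0
[[610.8, -214.9, 14.0], [611.0, -225.3, 14.0], [564.6, -224.7, 14.0], [564.5, -214.3, 14.0]]
scene neck ((195.18002319335938, 304.2600402832031), (14.600000381469727, 8.200000762939453), 36.869895935058594) 97.5
[[562.1, -229.2, 14.0], [558.4, -213.7, 14.0], [588.5, -212.9, 14.0], [591.7, -228.2, 14.0]]
post brass px 256 280 157 199
pred seat scene/top [[272.35995582 169.26343657]] [[209.04126689 208.74556042]]
```

```bash
cat >> h.py <<'E'
def go(x,y,z,yaw):
    "tool-axis shift and turn from the measured pose to tool-down at world x,y,z, tool x at yaw deg"
    s=probe_bus.state(); R0=R.from_rotvec(s['ee_rot']); c,n=np.cos(np.radians(yaw)),np.sin(np.radians(yaw))
    Rt=R.from_matrix(np.array([[c,n,0],[n,-c,0],[0,0,-1.]]))
    print(np.round(np.r_[R0.inv().apply(np.array([x,y,z])-s['ee_pos']),(R0.inv()*Rt).as_rotvec()],4).tolist(), round(s['time_s'],2))
E
python3 -c "
from h import *
print(manip.nose_length)
go(.662,.004,.10,90)"
python3 jog.py '0.06 -0.028 0 0 0 -0.12 | 0.12 -0.056 0 0 0 -0.24 | 0.18 -0.084 0 0 0 -0.36 | 0.24 -0.112 0.02 0 0 -0.48 | 0.30 -0.14 0.04 0 0 -0.60 | 0.36 -0.168 0.06 0 0 -0.72 | 0.42 -0.196 0.08 0 0 -0.84 | 0.48 -0.224 0.10 0 0 -0.96 | 0.54 -0.252 0.12 0 0 -1.08 | 0.6 -0.28 0.14 0 0 -1.2' 0.085 40; python3 -c "
from h import *
go(.662,.004,.018,90)"
```

```text
time_s: 1.35
ee_pos: [0.611, -0.0502, 0.124]
ee_rot: [-2.219, -2.224, 0.0]
force: [0.6, -2.0, 1.4]
grip_width: 0.0852
grip_force: 0.0
[0.0541, 0.0512, 0.106, -0.0003, 0.0001, 0.002] 1.35
```

```bash
python3 jog.py '0 0 0 0 0 0 | 0 0 0 0 0 0'; python3 -c "
from h import *
go(.662,.004,.018,90)"
```

```text
time_s: 1.6
ee_pos: [0.6094, -0.0517, 0.1244]
ee_rot: [-2.223, -2.219, 0.002]
force: [-0.2, -0.6, 0.3]
grip_width: 0.0846
grip_force: 0.0
[0.0559, 0.0526, 0.1063, -0.0013, 0.0001, -0.002] 1.6
```

```bash
python3 jog.py '0.028 0.026 0.02 0 0 0 | 0.056 0.0525 0.05 0 0 0 | 0.056 0.0525 0.08 0 0 0 | 0.056 0.0525 0.106 0 0 0 | 0.056 0.0525 0.106 0 0 0 | 0.056 0.0525 0.106 0 0 0'; python3 jog.py '0 0 0 0 0 0 | 0 0 0 0 0 0 | 0 0 0 0 0 0 | 0 0 0 0 0 0' 0.04 40;python3 -c "
from h import *
go(.4703,.0095,.06,90)"
```

```text
time_s: 2.35
ee_pos: [0.6631, 0.0031, 0.0205]
ee_rot: [2.224, 2.217, 0.002]
force: [0.5, -0.5, -0.8]
grip_width: 0.0849
grip_force: 0.0
time_s: 2.85
ee_pos: [0.6634, 0.0037, 0.0205]
ee_rot: [2.222, 2.218, 0.002]
force: [-0.3, -1.0, 6.7]
grip_width: 0.0578
grip_force: 41.6
[0.0053, -0.193, -0.0399, 0.002, 0.0007, -0.0022] 2.85
```

```bash
python3 jog.py '0 0 -0.04 0 0 0 | 0 -0.05 -0.06 0 0 0 | 0.002 -0.1 -0.06 0 0 0 | 0.004 -0.15 -0.06 0 0 0 | 0.0053 -0.193 -0.06 0 0 0 | 0.0053 -0.193 -0.045 0 0 0 | 0.0053 -0.193 -0.03 0 0 0 | 0.0053 -0.193 -0.03 0 0 0';python3 -c "
from h import *
go(.4703,.0095,.041,90)"
```

```text
time_s: 3.85
ee_pos: [0.4691, 0.0098, 0.0488]
ee_rot: [-2.223, -2.219, 0.001]
force: [-0.1, 0.6, -0.1]
grip_width: 0.058
grip_force: 43.5
[-0.0003, 0.0012, 0.0078, -0.0007, -0.0001, -0.002] 3.85
```

```bash
python3 jog.py '0 0.001 0.004 0 0 0 | 0 0.001 0.007 0 0 0 | 0 0.001 0.0075 0 0 0 | 0 0.001 0.008 0 0 0'
```

```text
time_s: 4.35
ee_pos: [0.4706, 0.0097, 0.041]
ee_rot: [2.224, 2.219, 0.0]
force: [-0.6, -0.5, -0.1]
grip_width: 0.0578
grip_force: 43.5
```

```bash
python3 jog.py '0 0 0.001 0 0 0 | 0 0 0.0015 0 0 0 | 0 0 0.0015 0 0 0'; python3 jog.py '0 0 0 0 0 0 | 0 0 0 0 0 0 | 0 0 0 0 0 0 | 0 0 -0.03 0 0 0 | 0 0 -0.06 0 0 0' 0.085;python3 -c "
from h import *
go(.6825,.141,.1,90)"
```

```text
time_s: 4.72
ee_pos: [0.4707, 0.0097, 0.0403]
ee_rot: [2.223, 2.219, 0.0]
force: [-3.8, 0.9, 15.6]
grip_width: 0.0581
grip_force: 45.1
time_s: 5.35
ee_pos: [0.4701, 0.0098, 0.0998]
ee_rot: [-2.223, -2.218, 0.001]
force: [1.0, -0.4, -0.2]
grip_width: 0.085
grip_force: 0.0
[0.1317, 0.2121, -0.0005, -0.0012, -0.0002, -0.0021] 5.35
```

```bash
python3 jog.py '0.033 0.053 0 0 0 0 | 0.066 0.106 0 0 0 0 | 0.099 0.159 0 0 0 0 | 0.1317 0.2121 0.01 0 0 0 | 0.1317 0.2121 0.04 0 0 0 | 0.1317 0.2121 0.065 0 0 0 | 0.1317 0.2121 0.078 0 0 0 | 0.1317 0.2121 0.078 0 0 0 | 0.1317 0.2121 0.078 0 0 0'; python3 -c "
from h import *
go(.6825,.141,.0175,90)"
```

```text
time_s: 6.48
ee_pos: [0.6836, 0.1409, 0.0226]
ee_rot: [2.223, 2.218, 0.002]
force: [-0.4, 0.4, -0.6]
grip_width: 0.085
grip_force: 0.0
[0.0001, -0.0011, 0.0051, 0.0016, -0.0002, -0.0022] 6.47
```

```bash
python3 jog.py '0 -0.001 0.004 0 0 0 | 0 -0.001 0.005 0 0 0';python3 jog.py '0 0 0 0 0 0 | 0 0 0 0 0 0 | 0 0 0 0 0 0 | 0 0 0 0 0 0' 0.04 40;python3 -c "
from h import *
go(.4703,.0095,.06,90)"
```

```text
time_s: 6.72
ee_pos: [0.682, 0.141, 0.0167]
ee_rot: [2.224, 2.219, 0.001]
force: [-0.2, -0.3, 0.2]
grip_width: 0.085
grip_force: 0.0
time_s: 7.22
ee_pos: [0.6822, 0.141, 0.0169]
ee_rot: [2.223, 2.219, 0.001]
force: [-0.0, -0.8, 6.1]
grip_width: 0.0579
grip_force: 42.8
[-0.132, -0.2116, -0.0432, 0.0007, -0.0001, -0.0021] 7.22
```

```bash
python3 jog.py '0 0 -0.05 0 0 0 | -0.033 -0.053 -0.07 0 0 0 | -0.066 -0.106 -0.07 0 0 0 | -0.099 -0.159 -0.07 0 0 0 | -0.132 -0.2116 -0.07 0 0 0 | -0.132 -0.2116 -0.065 0 0 0 | -0.132 -0.2116 -0.05 0 0 0 | -0.132 -0.2116 -0.041 0 0 0 | -0.132 -0.2116 -0.041 0 0 0';python3 -c "
from h import *
go(.4703,.0095,.0525,90)"
```

```text
time_s: 8.35
ee_pos: [0.4699, 0.0097, 0.0568]
ee_rot: [-2.223, -2.219, 0.001]
force: [-0.1, -0.4, -0.6]
grip_width: 0.0581
grip_force: 43.2
[-0.0002, 0.0004, 0.0043, -0.0012, -0.0002, -0.0016] 8.35
```

```bash
python3 jog.py '0 0 0.003 0 0 0 | 0 0 0.0045 0 0 0 | 0 0 0.0048 0 0 0 | 0 0 0.0048 0 0 0'; python3 jog.py '0 0 0 0 0 0 | 0 0 0 0 0 0 | 0 0 0 0 0 0 | 0 0 -0.03 0 0 0 | 0 0 -0.06 0 0 0' 0.085;python3 -c "
from h import *
go(.579,-.2206,.1,180)
s=probe_bus.state();print(s['ee_pos'],s['joint_pos'])"
```

```text
time_s: 8.85
ee_pos: [0.4703, 0.0095, 0.0529]
ee_rot: [2.223, 2.219, 0.001]
force: [-0.7, 0.7, 3.0]
grip_width: 0.0583
grip_force: 43.5
time_s: 9.48
ee_pos: [0.4696, 0.0094, 0.1131]
ee_rot: [-2.223, -2.219, 0.001]
force: [0.5, 0.7, -0.0]
grip_width: 0.0849
grip_force: 0.0
[-0.2298, 0.1099, 0.0129, -0.0008, -0.0009, -1.5729] 9.47
[0.46962709 0.00944913 0.11307288] [-1.35692290e-01  3.17303324e-01 -5.08341451e-01  7.46231851e-01
 -2.71058038e-05  1.43719897e+00]
```

```bash
python3 jog.py '-0.025 0.012 0 0 0 -0.16 | -0.05 0.024 0 0 0 -0.32 | -0.075 0.036 0 0 0 -0.48 | -0.1 0.048 0 0 0 -0.64 | -0.125 0.06 0 0 0 -0.8 | -0.15 0.072 0 0 0 -0.96 | -0.175 0.084 0 0 0 -1.12 | -0.2 0.096 0 0 0 -1.28 | -0.22 0.106 0 0 0 -1.44 | -0.23 0.11 0.005 0 0 -1.597' 0.06
python3 - <<'E'
from h import *
snap('top','top1.png')
s=snap('scene','scene1.png')
I=cv2.imread('pics/scene1.png')
cv2.imwrite('pics/s1.png',cv2.resize(I[140:400,160:380],(677,600)[:2] if 0 else (508,600),interpolation=cv2.INTER_CUBIC))
go(.579,-.2206,.021,181.4)
E
```

```text
time_s: 10.72
ee_pos: [0.5802, -0.2221, 0.1076]
ee_rot: [-0.045, 3.141, -0.001]
force: [-0.3, -0.4, -1.0]
grip_width: 0.0599
grip_force: 0.0
[0.0004, 0.0011, 0.0859, 0.0001, -0.0007, 0.0005] 10.82
```

View pics/s1.png

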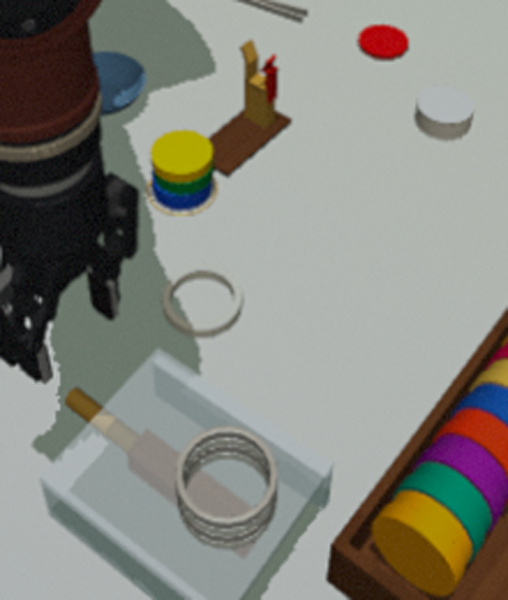

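The pile (182,170) is neat: blue, green, yellow, centred on the ring. The neck (85,405) is free below the gripper.

```bash
python3 jog.py '0 0.001 0.03 0 0 0 | 0 0.001 0.06 0 0 0 | 0 0.001 0.082 0 0 0 | 0 0.001 0.086 0 0 0 | 0 0.001 0.086 0 0 0'; python3 jog.py '0 0 0 0 0 0 | 0 0 0 0 0 0 | 0 0 0 0 0 0 | 0 0 0 0 0 0' 0.0 40
```

```text
time_s: 11.45
ee_pos: [0.5797, -0.2196, 0.0221]
ee_rot: [-0.036, 3.141, -0.0]
force: [1.3, 0.4, 0.1]
grip_width: 0.0601
grip_force: 0.0
time_s: 11.95
ee_pos: [0.5798, -0.2199, 0.022]
ee_rot: [-0.038, 3.141, -0.0]
force: [-0.4, 0.6, 2.1]
grip_width: 0.0143
grip_force: 38.9
```

```bash
python3 jog.py '0.01 0 0 0 0 0 | 0.03 0 0 0 0 0 | 0.05 0 0 0 0 0 | 0.075 0 0 0 0 0 | 0.1 0 0 0 0 0 | 0.125 0 0 0 0 0 | 0.15 0 0 0 0 0 | 0.175 0 0 0 0 0 | 0.19 0 0 0 0 0 | 0.19 0 0 0 0 0'; python3 jog.py '0 0 0 0 0 0 | 0 0 0 0 0 0 | 0 0 0 0 0 0 | 0 0 -0.04 0 0 0 | 0 0 -0.08 0 0 0 | -0.03 0.03 -0.12 0 0 0 | -0.03 0.09 -0.12 0 0 0 | -0.03 0.15 -0.12 0 0 0 | -0.03 0.18 -0.12 0 0 0' 0.06;  python3 - <<'E'
from h import *
for n in('top','scene'): snap(n,n+'2.png')
cv2.imwrite('pics/s2.png',np.hstack([cv2.resize(cv2.imread('pics/%s2.png'%n),(400,300)) for n in('scene','top')]))
E
```

```text
time_s: 13.2
ee_pos: [0.3883, -0.2242, 0.0216]
ee_rot: [0.036, -3.14, -0.001]
force: [-2.8, 0.7, 3.9]
grip_width: 0.0146
grip_force: 39.2
time_s: 14.32
ee_pos: [0.4147, -0.0411, 0.1416]
ee_rot: [0.041, -3.141, -0.001]
force: [0.6, 0.3, -0.5]
grip_width: 0.0599
grip_force: 0.0
```

View pics/s2.png

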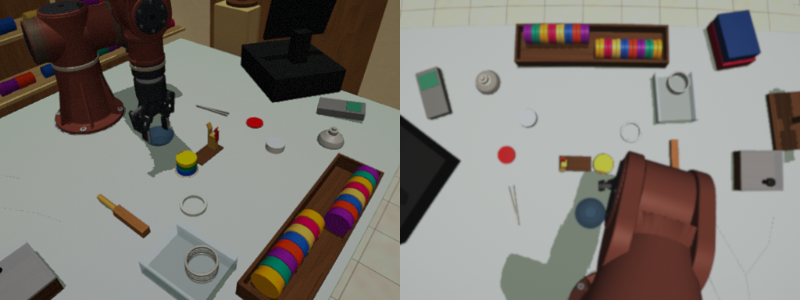

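The bar lies flat on the counter, fully clear of the riser: in the scene half its beam runs from (112,208) to (149,235), and in the top half its rear is at (674,152).

Run:
```python
from h import *
r=np.round
s=load('top'); hsv=cv2.cvtColor(s['color'],cv2.COLOR_RGB2HSV)
for n,(x0,y0,x1,y1),lo in(('top',(340,170,360,225),(5,100,60)),('scene',(115,235,200,310),(5,90,50))):
    s=load(n); hsv=cv2.cvtColor(s['color'],cv2.COLOR_RGB2HSV)
    m=cv2.inRange(hsv,lo,(30,255,255)); k=np.zeros_like(m);k[y0:y1,x0:x1]=m[y0:y1,x0:x1]
    c=max(cv2.findContours(k,cv2.RETR_EXTERNAL,cv2.CHAIN_APPROX_NONE)[0],key=cv2.contourArea)
    print(n,cv2.contourArea(c),cv2.boundingRect(c))
    ap=cv2.approxPolyDP(c,2,True)[:,0]
    P=ray(s,ap,.024)*1e3
    print(np.c_[ap,r(P[:,:2],1)])
    if n=='top':
        for v in range(180,222,5):
            xs=np.nonzero(k[v])[0]
            if len(xs): print(v,xs.min(),xs.max(),r(ray(s,[(xs.min()-.5,v),(xs.max()+.5,v)],.024)[:,:2]*1e3,1).tolist())
I=cv2.imread('pics/scene2.png')
cv2.imwrite('pics/s2c.png',cv2.resize(I[235:310,115:200],(680,600),interpolation=cv2.INTER_CUBIC))
```

```text
top 465.5 (340, 179, 20, 46)
[[ 348.   179.   548.1 -211.4]
 [ 347.   212.   465.1 -208.2]
 [ 340.   215.   457.5 -190.4]
 [ 340.   224.   435.  -190.3]
 [ 359.   224.   435.2 -238.5]
 [ 355.   209.   472.7 -228.6]
 [ 354.   179.   548.2 -226.7]]
180 346 354 [[545.5, -205.0], [545.7, -228.0]]
185 346 355 [[532.8, -204.9], [533.1, -230.4]]
190 346 355 [[520.2, -204.8], [520.5, -230.3]]
195 346 355 [[507.7, -204.7], [507.9, -230.1]]
200 346 355 [[495.1, -204.6], [495.3, -230.0]]
205 347 355 [[482.6, -207.0], [482.7, -229.9]]
210 347 356 [[470.1, -206.9], [470.2, -232.4]]
215 340 356 [[457.5, -189.1], [457.7, -232.3]]
220 340 359 [[445.0, -189.1], [445.2, -239.8]]
scene 916.5 (124, 249, 68, 55)
[[ 124.   251.   378.  -232. ]
 [ 144.   269.   446.6 -234.4]
 [ 147.   276.   464.6 -241.3]
 [ 182.   303.   561.2 -238.5]
 [ 191.   296.   562.5 -217.8]
 [ 188.   288.   545.2 -209.3]
 [ 154.   263.   449.7 -212.2]
 [ 147.   263.   439.1 -221.2]
 [ 129.   249.   381.4 -222.1]]
```

View pics/s2c.png

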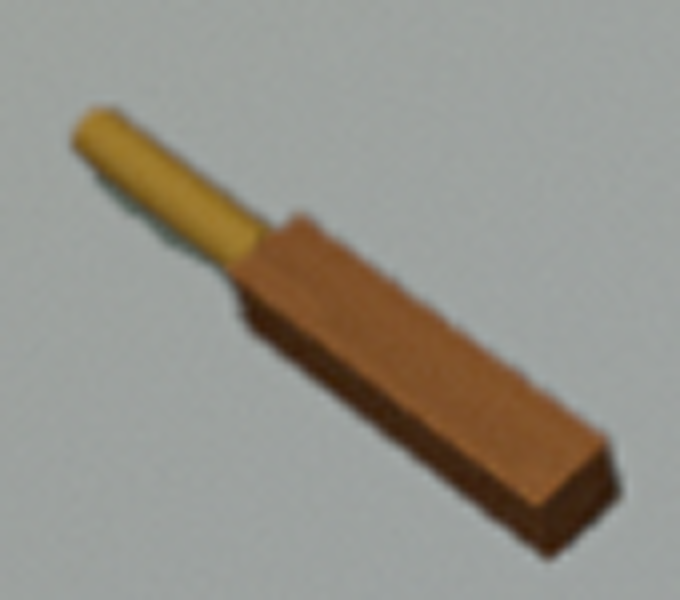

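The beam's top face has corners at (232,268), (302,212), (607,442) and (540,505) in the 8x crop (origin 115,235).

Run:
```python
from h import *
s=load('scene')
P=ray(s,np.array([(232,268),(302,212),(607,442),(540,505)])/8+[114.5,234.5],.024)*1e3
print(np.round(P[:,:2],1)); f=(P[0]+P[1])/2;b=(P[2]+P[3])/2
print('len',np.linalg.norm(f-b),'yaw',np.degrees(np.arctan2(*(f-b)[1::-1])),'front',f,'back',b)
u=(f-b)/np.linalg.norm(f-b); m=(f+b)/2; print('origin',m+35*u,'grip x+3',m+38*u)
print(probe_bus.state()['joint_pos'])
go((m+38*u)[0]/1e3,(m+38*u)[1]/1e3,.1,180)
```

```text
[[ 443.8 -233.5]
 [ 443.  -211.2]
 [ 551.4 -209.1]
 [ 552.6 -230.8]]
len 108.63011308326865 yaw -178.7261661381947 front [ 443.40964254 -222.35759896   24.        ] back [ 552.01290943 -219.9426686    24.        ]
origin [ 462.71992568 -221.9282105    24.        ] grip x+3 [ 459.72066708 -221.99490279   24.        ]
[-2.74872688e-01  1.89311041e-01 -5.97197470e-01  7.85065276e-01
  6.52192720e-04 -3.02890883e-01]
[-0.0399, -0.1822, 0.0414, 0.0008, -0.0006, 0.028] 14.43
```

```bash
python3 jog.py '-0.02 -0.06 0 0 0 0 | -0.0445 -0.12 0 0 0 0.005 | -0.0445 -0.1805 0.02 0 0 0.005 | -0.0445 -0.1805 0.06 0 0 0.005 | -0.0445 -0.1805 0.1 0 0 0.005 | -0.0445 -0.1805 0.118 0 0 0.005 | -0.0445 -0.1805 0.12 0 0 0.005 | -0.0445 -0.1805 0.12 0 0 0.005' 0.06;  python3 -c "
from h import *
go(.4593,-.2203,.0205,181.3)"
```

```text
time_s: 15.42
ee_pos: [0.4645, -0.2237, 0.0221]
ee_rot: [-0.03, 3.141, -0.001]
force: [-0.8, 1.0, 0.1]
grip_width: 0.0602
grip_force: 0.0
[0.0051, 0.0035, 0.0016, -0.0005, 0.0005, -0.0037] 15.43
```

```bash
python3 jog.py '0.005 0.0035 0.0012 0 0 -0.004 | 0.005 0.0035 0.0012 0 0 -0.004';python3 jog.py '0 0 0 0 0 0 | 0 0 0 0 0 0 | 0 0 0 0 0 0 | 0 0 0 0 0 0 | 0 0 0 0 0 0' 0 110;  python3 -c "
from h import *
go(.4700,.0725,.12,90)
print(probe_bus.state()['ee_rot'])"
```

```text
time_s: 15.68
ee_pos: [0.4588, -0.2195, 0.021]
ee_rot: [-0.037, 3.141, -0.0]
force: [0.5, 0.7, 1.0]
grip_width: 0.0598
grip_force: 0.0
time_s: 16.3
ee_pos: [0.4594, -0.22, 0.0211]
ee_rot: [-0.036, 3.141, -0.001]
force: [-2.4, 0.5, 8.9]
grip_width: 0.022
grip_force: 108.4
[-0.0175, 0.2921, -0.0991, -0.0, 0.001, 1.5939] 16.3
[-3.63523964e-02  3.14076992e+00 -1.04118998e-03]
```

```bash
python3 jog.py '0 0 -0.03 0 0 0 | 0 0 -0.08 0 0 0.1 | 0 0.02 -0.12 0 0 0.28 | -0.002 0.06 -0.12 0 0 0.46 | -0.004 0.1 -0.12 0 0 0.64 | -0.006 0.14 -0.12 0 0 0.82 | -0.008 0.18 -0.12 0 0 1.0 | -0.011 0.22 -0.12 0 0 1.18 | -0.014 0.26 -0.12 0 0 1.36 | -0.0175 0.285 -0.12 0 0 1.54'; python3 jog.py '0 0 0 0 0 0.03 | 0 0 0 0 0 0.047 | 0 0 0 0 0 0.047';python3 - <<'E'
from h import *
go(.4699,.0725,.125,90.4)
for n in('top','scene'): snap(n,n+'3.png')
a=cv2.resize(cv2.imread('pics/scene3.png')[120:240,190:310],(400,400),interpolation=cv2.INTER_CUBIC)
b=cv2.resize(cv2.imread('pics/top3.png')[160:260,185:285],(400,400),interpolation=cv2.INTER_CUBIC)
cv2.imwrite('pics/s3.png',np.hstack([a,b]))
E
```

```text
time_s: 17.55
ee_pos: [0.4696, 0.0674, 0.1403]
ee_rot: [-2.166, -2.275, 0.0]
force: [-0.3, -0.1, -1.5]
grip_width: 0.0217
grip_force: 107.8
time_s: 17.92
ee_pos: [0.4698, 0.0649, 0.1403]
ee_rot: [-2.213, -2.229, 0.0]
force: [0.2, 0.2, -0.9]
grip_width: 0.0218
grip_force: 107.8
[0.0076, 0.0001, 0.0153, -0.0002, 0.0001, 0.0003] 17.93
```

View pics/s3.png

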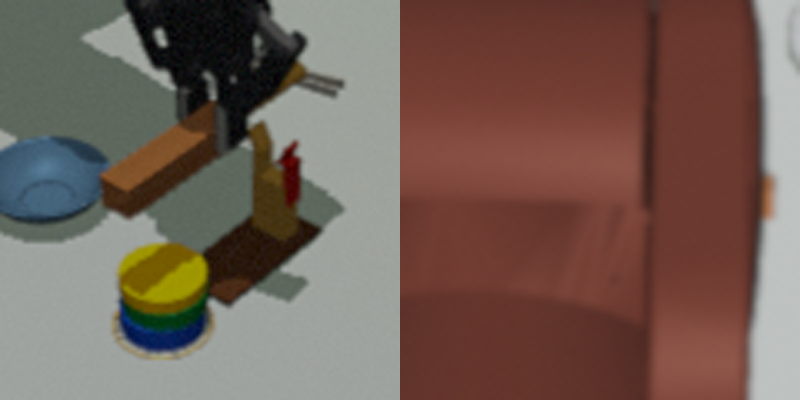

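The bar is held level-looking above the stand. In the left (scene) half its end face is at (118,195) and the neck is above the fork at (275,160). The top view is mostly hidden by the arm. I'll check the tilt and the camera offset numerically.

Run:
```python
from h import *
t=probe_bus.state()['ee_pos']; s=load('scene')
u=np.array([-.007,1,0]);v=np.array([1,.007,0])
z0=t[2]-.021
for nm,a,w,h in(('end -y? top x-',-93,-12,24),('end top x+',-93,12,24),('end bot x+',-93,12,0),('end bot x-',-93,-12,0),('neck tip top',87,0,22)):
    p=np.array([t[0],t[1],z0])+(u*a+v*w)/1e3+np.array([0,0,h/1e3]); q=proj(s,[p])[0]; print(nm,np.round((q-[189.5,119.5])*400/120,0))
s=load('top');
for f in ('top2.png','scene2.png'):
    s=load(f[:-5]); # now-newer arrays; camera fixed
    I=cv2.cvtColor(cv2.imread('pics/'+f),cv2.COLOR_BGR2HSV); m=cv2.inRange(I,(24,120,80),(34,255,255))
    for k in cv2.findContours(m,cv2.RETR_EXTERNAL,cv2.CHAIN_APPROX_NONE)[0]:
        P=ray(s,k[:,0],.048)*1e3
        if cv2.contourArea(k)>100 and abs(P[:,0].mean()-470)<25 and abs(P[:,1].mean()-10)<25: print(f,cv2.minEnclosingCircle(P[:,:2].astype(np.float32)),cv2.contourArea(k))
```

```text
end -y? top x- [ 97. 175.]
end top x+ [126. 191.]
end bot x+ [128. 222.]
end bot x- [ 99. 206.]
neck tip top [295.  58.]
top2.png ((470.1729431152344, 10.713155746459961), 29.761533737182617) 417.0
scene2.png ((473.4263000488281, 7.922367572784424), 30.82410430908203) 365.5
```

```bash
python3 jog.py '0.004 0 0 0 0 0 | 0.0076 0 0.01 0 0 0 | 0.0076 0 0.02 0 0 0 | 0.0076 0 0.03 0 0 0 | 0.0076 0 0.04 0 0 0 | 0.0076 0 0.04 0 0 0'; python3 jog.py '0 0 0.004 0 0 0 | 0 0 0.008 0 0 0 | 0 0 0.012 0 0 0 | 0 0 0.016 0 0 0 | 0 0 0.016 0 0 0'; python3 -c "
from h import *
go(.4699,.0725,.069,90.4);print(probe_bus.state()['torque'])"
```

```text
time_s: 18.77
ee_pos: [0.4692, 0.0732, 0.0995]
ee_rot: [-2.213, -2.228, 0.002]
force: [-0.1, 0.5, -0.9]
grip_width: 0.0215
grip_force: 107.9
time_s: 19.4
ee_pos: [0.4681, 0.0735, 0.0838]
ee_rot: [-2.211, -2.228, 0.003]
force: [-4.6, 0.6, -0.1]
grip_width: 0.0218
grip_force: 108.0
[-0.001, 0.0018, 0.0147, -0.0032, -0.0005, 0.0006] 19.4
[0.19964418 0.95366657 0.25764837]
```

```bash
python3 jog.py '0 0.001 0.003 0 0 0 | 0 0.001 0.006 0 0 0 | 0 0.001 0.009 0 0 0 | 0 0.001 0.009 0 0 0'; python3 jog.py '0 0 0.003 0 0 0 | 0 0 0.005 0 0 0 | 0 0 0.006 0 0 0 | 0 0 0.006 0 0 0'; python3 -c "
from h import *
go(.4699,.0725,.069,90.4);print(probe_bus.state()['torque'])"
```

```text
time_s: 19.9
ee_pos: [0.4691, 0.0733, 0.0744]
ee_rot: [-2.212, -2.228, 0.004]
force: [-4.2, 0.4, -7.5]
grip_width: 0.0216
grip_force: 107.9
time_s: 20.4
ee_pos: [0.4714, 0.0732, 0.0696]
ee_rot: [2.213, 2.229, 0.001]
force: [0.2, 0.4, -2.0]
grip_width: 0.0215
grip_force: 108.6
[-0.0007, -0.0015, 0.0006, 0.001, 0.0, -0.0001] 20.4
[ 0.02245481  0.08441669 -0.04187977]
```

```bash
python3 jog.py '0 0 0.001 0 0 0 | 0 0 0.002 0 0 0 | 0 0 0.003 0 0 0 | 0 0 0.003 0 0 0'
python3 - <<'E'
from h import *
print(probe_bus.state()['torque'])
for n in('top','scene'): snap(n,n+'4.png')
a=cv2.resize(cv2.imread('pics/scene4.png')[120:240,190:310],(600,600),interpolation=cv2.INTER_CUBIC)
cv2.imwrite('pics/s4.png',a)
E
```

```text
time_s: 20.9
ee_pos: [0.4714, 0.0733, 0.0689]
ee_rot: [2.212, 2.228, 0.002]
force: [-12.2, 1.1, 37.9]
grip_width: 0.0213
grip_force: 114.2
[-0.07742284  2.52231968  0.01886294]
```

View pics/s4.png

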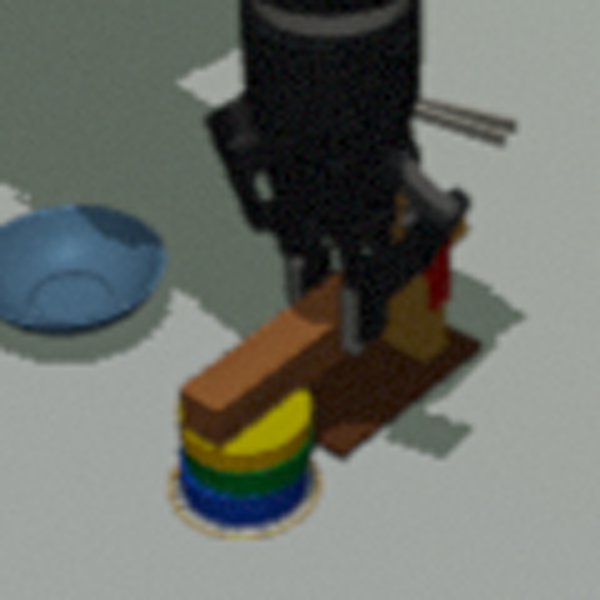

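The bar lies on the pile at (240,400), and the red jaw at (438,270) stands upright over the neck. The TCP stopped at 68.9 mm against the 69.1 mm expected, under 38 N with the load balanced, so the neck is home. I'll unload and release.

```bash
python3 jog.py '0 0 -0.002 0 0 0 | 0 0 -0.0028 0 0 0 | 0 0 -0.0028 0 0 0'; python3 jog.py '0 0 0 0 0 0 | 0 0 0 0 0 0 | 0 0 0 0 0 0 | 0 0 -0.03 0 0 0 | 0 0 -0.08 0 0 0 | 0 0 -0.13 0 0 0 | -0.06 0 -0.15 0 0 0 | -0.12 0 -0.15 0 0 0 | -0.18 0 -0.15 0 0 0 | -0.24 0 -0.15 0 0 0' 0.06; python3 jog.py '-0.06 0 0 0 0 0 | -0.12 0 0 0 0 0 | -0.12 0 0 0 0 0'
python3 - <<'E'
from h import *
for n in('top','scene'): snap(n,n+'5.png')
a=cv2.resize(cv2.imread('pics/scene5.png')[140:230,205:305],(444,400),interpolation=cv2.INTER_CUBIC)
b=cv2.resize(cv2.imread('pics/top5.png')[175:245,190:280],(356,400),interpolation=cv2.INTER_CUBIC)
cv2.imwrite('pics/s5.png',np.hstack([a,b]))
E
```

```text
time_s: 21.38
ee_pos: [0.4709, 0.0733, 0.0691]
ee_rot: [-2.214, -2.229, -0.0]
force: [-0.1, 0.3, 2.1]
grip_width: 0.022
grip_force: 109.1
time_s: 22.62
ee_pos: [0.4724, -0.1687, 0.2194]
ee_rot: [2.213, 2.229, 0.0]
force: [1.2, 0.6, -0.1]
grip_width: 0.0603
grip_force: 0.0
time_s: 23.0
ee_pos: [0.473, -0.2907, 0.2187]
ee_rot: [2.218, 2.224, -0.001]
force: [-0.5, 0.8, -1.1]
grip_width: 0.0598
grip_force: 0.0
```

View pics/s5.png

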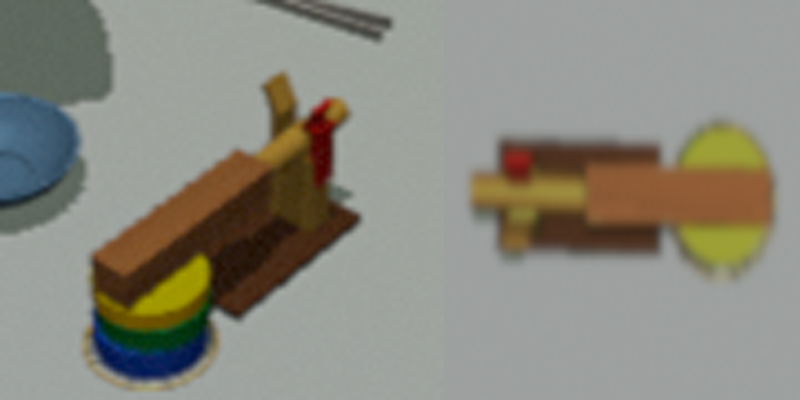

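The neck lies in the fork with the red jaw over it at (320,110). The beam is level, and its end is flush with the pile's edge at (770,195), which is where the given sizes put it.

```bash
python3 -c "
from bench import manip, probe_bus, job, snapshot
print(job.hand_in())"
```

```text
the job is handed in; nothing more can be done
None
```

The job is handed in at about 23 s: the green and yellow discs went onto the blue one (48 mm pile), and the bar was drawn out by its neck, put down, let go and retaken by the wood. The neck is now pressed home in the clip with the wooden end on the pile; the judge's verdict was not returned.

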